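Show that a second-hand pull switch clicks on and off

ROBOT

A 6-joint arm with a two-finger parallel gripper is mounted at the origin on the work surface. World frame = base frame: x ahead of the robot, y to its left, z up, the work surface at z = 0. Lengths are in mm, angles in rad, forces in N, time in s.
With the tool pointing down it reaches from about 300 to 775 mm from the base axis. Payload 14.6 kg.
Tool frame: the origin (TCP) lies between the finger pads; the fingertips stand 25 mm ahead of it and the grasp point (between the pads) lies 6 mm ahead of it; z points along the fingers, y is the line along which they close (so a half turn about z gives the same grasp; the last joint's range is limited). The gripper opens to 94 mm and grips with 3 to 60 N. Pads are 16 mm wide; open, the fingers measure 119 mm over their backs; the gripper's body (75 mm by 177 mm) begins 78 mm behind the grasp point.
Start: joints at [1.248, 0.3, 1.521, -0, 1.321, -0.067], TCP at [139.159, 532.094, 230.446] pointing down, gripper open.
Joint ranges: [-3.03, 3.03], [-0.79, 2.21], [0.23, 2.52], [-1.04, 4.18], [0, 3.07], [-2.55, 2.55]. Speed limits (rad/s): [2.22, 2.22, 2.57, 3.14, 3.14, 3.14].

INTERFACE

Orientations are given as [roll, pitch, yaw] about the fixed x, y, z axes, in that order (R = Rz(yaw) Ry(pitch) Rx(roll)).
In Python, from cell import manip gives the robot as it stands. The module is installed in compiled form; this text tells all that it offers.
- The arm moves only by the tool step_arm, never from a script. Its argument "series" is one flat list of numbers, 5 for each row, row after row: the shift along the world's x, y, z in mm, then the turn about the world's z in rad, then the closure, from 0 (fully open) to 1 (shut). In form: [dx, dy, dz, spin, jaw, dx, dy, dz, spin, jaw, ...]. A call has 1 to 20 rows; each row shifts and turns the commanded pose from where the row before left it; what a row does not reach is not made up. A row lasts 1/8 s, in which the tool goes at most 62.5 mm and 10.7 degrees, less where a joint would pass 70% of its speed; a pose out of reach is approached as far as the arm can. A call is refused whole if a number of a shift passes 62.5 or a number of a turn 0.188, either way. A call with a gripper value outside its range is refused whole. The fingers move at their own pace and stop on an object; "squeeze" is the grip in N (left out, the last holds). Time passes only in rows, so rows that do not move let the fingers close. It gives the time, the measured TCP pose, the force, the opening and the grip force at its end, in the units of the state.
- manip.read_state(): the state, without advancing time (a new reading comes with each control period).
- manip.camera(name): name is "side" or "top"; returns (picture, depth): 480x640x3 uint8, blue, green, red; 480x640 float32, mm along the optical axis (not along the pixel's ray), 0 where there is no reading.
- manip.camera_info(name): a dict with "fovy" (degrees; the focal length in pixels is half the picture's height over the tangent of half this angle, whatever the lens; pixels are square), "cx", "cy" (the principal point, pixels), "eye" and "orientation" of the camera in the world. Camera axes: x right, y down, z forward; pixel columns grow to the right and rows downward; lengths in mm; the calibration is good to about 2 mm. A picture is of the moment at which its call begins. camera_info takes no time and is no camera call.
- manip.sign_off(): hands the job in; it is judged then, once.
The state is a dict: "clock": time; "joints": joint angles; "qd": joint speeds; "effort": joint torques, N m; "eef_pos": TCP position; "eef_rot": TCP orientation; "wrist_force": force on the tool from outside, world axes, zero at the start; "moment": the same for the moment, N m; "finger_gap": finger opening in mm; "finger_force": force on a finger pad.
Only numpy, scipy, OpenCV 4.12 (cv2) and the standard library are available. Lean on these libraries where they do the work, as an engineer would, in place of code of your own. Each camera call takes 0.05 s, during which the arm holds its last target. There are 200 camera calls.

TASK

A buyer at the flea-market stall wants to see that the second-hand headlamp pull switch works. Find the box with the round knob, pull that knob straight up until it clicks on at the end of its travel, then push it back down until it is fully in, and let go. Leave the T-handle and the toggle on the other two boxes as they are.

Things in the scene. Friction and masses are not known exactly. Their poses are not given: they have to be found in the camera images.
- pull_knob (a joint): How far the round knob is pulled out, in m: 0 fully in (off, its start), 0.018 the on detent and end stop, straight up. A sprung detent resists pull and push with up to about 6 N, from the start on; past half-way it snaps to the other end. It stays in either position when let go.
- pull_knob_grip (a point): Centre of the pull switch's round knob (moves with it): black disc 32 mm in diameter, 20 mm high (straight side 13 mm, edges bevelled), on an upright 12 mm steel stem, z up. Mid-top of a fixed aluminium box 90 x 90 x 60 mm high, in any of three places, turned up to 30 deg. Knob in: this point is 24 mm above the box's top, 84 mm above the table; a nut 26 mm wide, 4 mm high rings the stem.
- tee_handle (a point): Centre of the T-handle on another, equal aluminium box: a black plastic bar 62 mm long (along its y), 14 mm wide and 16 mm high on an upright steel stem, 26 to 41 mm above the box's top. It is stiff and stays where it is; it may start partly pulled out. To be left alone.
- toggle_tip (a point): Centre of the black ball (16 mm in diameter) on the tip of a steel toggle stick on the third, equal aluminium box, about 40 mm above the box's top. To be left alone.
Not all that is in view belongs to the job. What is shaped like the part that bears pull_knob but blue or pink is not meant.

How it is judged:
By the outcome, as a careful person would: the job done as asked, in the order asked, and still so for the second after the job is handed in, with the robot touching nothing.
It also fails if it takes over 35 s, if anything falls off the work surface, if the arm or the gripper's body presses on something with over 40 N, if the wrist force passes 120 N, or if a joint passes its speed limit or range.

## Working session

There is one attempt and no reset: what is moved stays moved. The work goes in short steps, Python scripts to look and compute and a tool call to move; the robot and the scene stay as the last step left them, time stands still between calls to the robot, and variables do not carry over. Pictures are saved under pics/ and viewed, at most 10 in all, crops included, and the job is handed in when it is done.

Besides the shell and the picture viewer there is one more tool, called after ">>>" as a command line: name --argument value ..., lists and objects as JSON in quotes. step_arm: Moves the arm, as the interface text tells. Its arguments: {"type":"object","properties":{"series":{"type":"array"},"squeeze":{"type":"number"}},"required":["series"]}

```bash
mkdir -p pics; cat > h.py <<'E'
import numpy as np, cv2
from cell import manip
from scipy.spatial.transform import Rotation as R
def snap(n,f):
    p,d=manip.camera(n); cv2.imwrite(f'pics/{f}.png',p); np.save(f'pics/{f}.npy',d); return p,d
def world(n,d):
    i=manip.camera_info(n); f=240/np.tan(np.radians(i['fovy'])/2)
    v,u=np.mgrid[:480,:640]; P=np.dstack([(u-i['cx'])*d/f,(v-i['cy'])*d/f,d])
    o=np.array(i['orientation']); M=o if o.shape==(3,3) else R.from_euler('xyz',o).as_matrix()
    return P@M.T+np.array(i['eye'])
E
python3 - <<'E'
from h import *
for n in('top','side'):
    print(manip.camera_info(n)); snap(n,n+'1')
print(manip.read_state())
E
```

```text
{'fovy': 45.257975186407045, 'cx': 324.50407418950306, 'cy': 236.83715318322257, 'eye': array([ 273.96168366,  -63.45086358, 1127.77984561]), 'orientation': array([-2.99349998,  0.01186713, -1.54702346])}
{'fovy': 53.84410712525893, 'cx': 314.4881123333052, 'cy': 239.9170729032658, 'eye': array([403.28655193, 781.32780566, 588.8795887 ]), 'orientation': array([-2.11154067e+00, -1.53377209e-03, -3.09886101e+00])}
{'clock': 0.1, 'joints': array([ 1.24841787e+00,  3.00402403e-01,  1.52151933e+00, -2.99032294e-05,
        1.32067915e+00, -6.65707148e-02]), 'qd': array([-0.00038917, -0.0010687 , -0.00130552, -0.00057141, -0.00034201,
       -0.00136682]), 'effort': array([ 1.52247012e-03, -5.32641828e+01, -3.53287661e+01,  7.09336856e-02,
        2.34562915e-02, -4.14827230e-05]), 'eef_pos': array([139.09363767, 531.90849122, 229.95011485]), 'eef_rot': array([-3.14058473e+00, -3.81678792e-05,  2.88579231e+00]), 'wrist_force': array([0.21693707, 0.3362748 , 0.21407871]), 'moment': array([ 0.00442619,  0.00815973, -0.00111333]), 'finger_force': 0.0, 'finger_gap': 94.35298128208814}
```

View pics/top1.png

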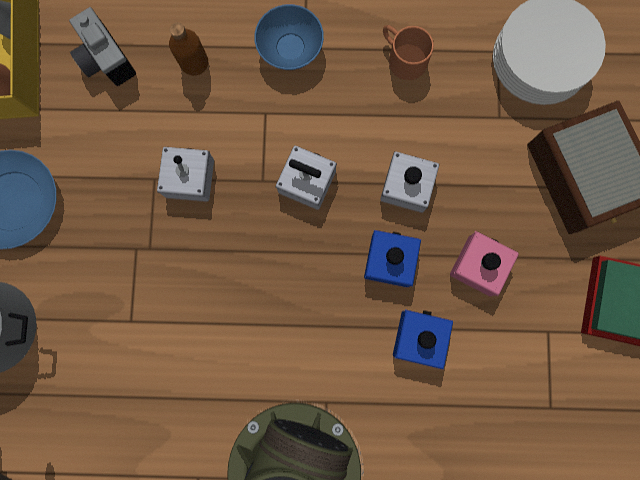

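View pics/side1.png

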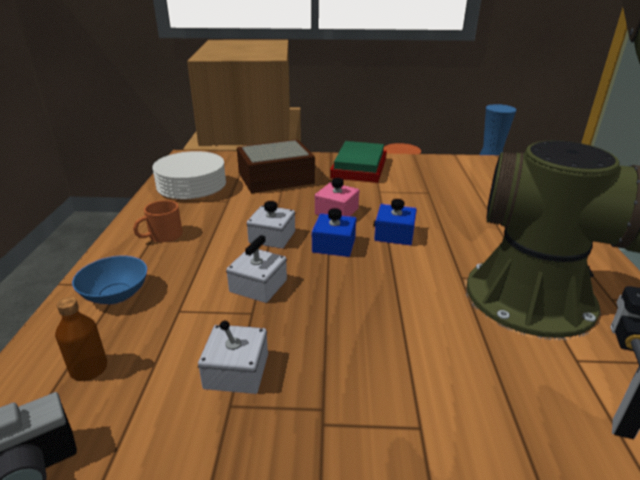

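The top view shows the target, an aluminium box with a round knob, at about pixel (413,175). The T-handle is at (305,170), the toggle at (180,165), and the blue and pink decoys sit nearer the robot.

```bash
python3 - <<'E'
from h import *
p=cv2.imread('pics/top1.png');d=np.load('pics/top1.npy');W=world('top',d)
c=(slice(145,220),slice(370,450)); w=W[c].reshape(-1,3); b=p[c].reshape(-1,3).max(1)
k=(w[:,2]>80); print(k.sum(), w[k].min(0),w[k].max(0),np.median(w[k],0))
t=(k&(w[:,2]>90)); print('top',t.sum(),w[t].mean(0),cv2.minEnclosingCircle(w[t][:,:2].astype(np.float32)))
x=(w[:,2]>54)&(w[:,2]<66); print(cv2.minAreaRect(w[x][:,:2].astype(np.float32)), w[x].mean(0))
p2=cv2.imread('pics/side1.png');d=np.load('pics/side1.npy');W=world('side',d)
c=(slice(195,225),slice(255,290)); w=W[c].reshape(-1,3);t=(w[:,2]>75)&(w[:,2]<100);print('side',t.sum(),w[t].min(0),w[t].max(0),w[t].mean(0))
cv2.imwrite('pics/crop.png',cv2.resize(p[130:310,270:530],None,fx=3,fy=3))
W=world('top',np.load('pics/top1.npy'));m=(W[:,:,2]>80)&(abs(W[:,:,0]-450)<180)&(abs(W[:,:,1])<400)
n,l,s,ce=cv2.connectedComponentsWithStats(m.astype(np.uint8))
for i in range(1,n):
  if s[i,4]>20: print(ce[i],s[i,4],W[l==i].mean(0),W[l==i].max(0))
E
```

```text
268 [ 273.96168366 -223.17460466   80.80847918] [ 564.0943761   -63.45086358 1127.77984561] [ 546.34868595 -206.06097909   94.01606281]
top 237 [ 526.4089691  -196.09812965  177.01369914] ((417.25299072265625, -140.32864379882812), 162.61190795898438)
((548.798828125, -207.9204864501953), (89.8754653930664, 90.52225494384766), 75.32730865478516) [ 546.89641032 -206.99784193   60.39584205]
side 140 [ 533.24715908 -221.14377193   76.96636347] [ 563.56998891 -189.77755394   96.81191472] [ 547.92939876 -201.03227628   89.32179419]
[177.84810127 160.20253165] 79 [564.05452091 226.63651581 100.05261318] [573.38527267 235.80756136 109.75607182]
[304.55160142 167.91103203] 281 [552.36689572  -8.24674531 106.93043309] [569.013386    20.87791795 114.01860367]
[412.668 174.672] 250 [ 546.35882775 -206.71638158   97.24331225] [ 564.0943761   -63.45086358 1127.77984561]
[394.65217391 255.27272727] 253 [ 394.70920491 -172.74096831  114.07745202] [ 412.80458034  -63.45086358 1127.77984561]
[491.04477612 260.60820896] 268 [ 391.33887095 -348.18291274   93.20473696] [ 407.34553996 -333.74362584  100.35968603]
```

View pics/crop.png

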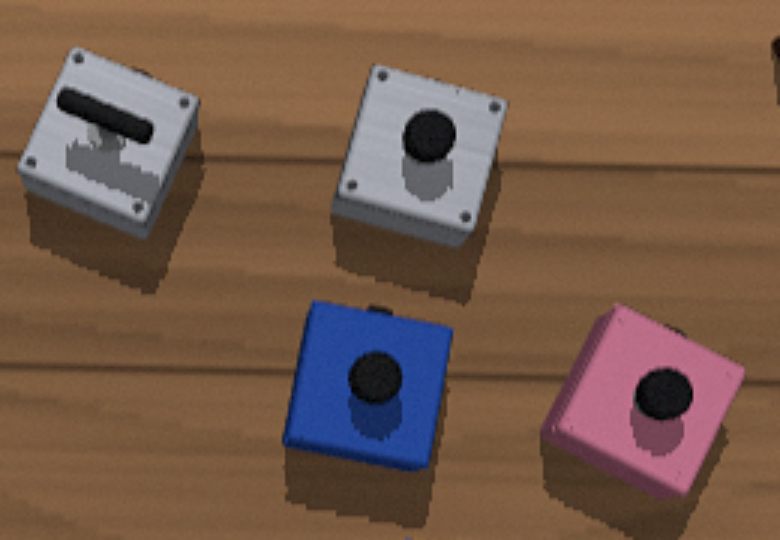

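The knob centre is at about (547, -207, 84), so it is fully in. I'm moving above it at the current height.

>>> step_arm --series '[24, -43.5, 0, 0, 0, 24, -43.5, 0, 0, 0, 24, -43.5, 0, 0, 0, 24, -43.5, 0, 0, 0, 24, -43.5, 0, 0, 0, 24, -43.5, 0, 0, 0, 24, -43.5, 0, 0, 0, 24, -43.5, 0, 0, 0, 24, -43.5, 0, 0, 0, 24, -43.5, 0, 0, 0, 24, -43.5, 0, 0, 0, 24, -43.5, 0, 0, 0, 24, -43.5, 0, 0, 0, 24, -43.5, 0, 0, 0, 24, -43.5, 0, 0, 0, 24, -43.5, 0, 0, 0, 24, -43.5, 0, 0, 0, 0, 0, 0, 0, 0, 0, 0, 0, 0, 0]' --squeeze 30

```text
clock: 2.48
eef_pos: [546.8, -206.9, 230.0]
eef_rot: [3.141, -0.001, 2.886]
wrist_force: [0.5, 0.5, -0.2]
finger_gap: 94.1
finger_force: 0.0
```

>>> step_arm --series '[0, 0, -30, 0, 0, 0, 0, -30, 0, 0, 0, 0, -30, 0, 0, 0, 0, -20, 0, 0, 0, 0, -15, 0, 0, 0, 0, -8, 0, 0, 0, 0, -5, 0, 0, 0, 0, 0, 0, 0]'

```text
clock: 3.48
eef_pos: [547.2, -207.4, 92.6]
eef_rot: [-3.142, 0.0, 2.886]
wrist_force: [0.7, 0.4, -0.8]
finger_gap: 94.0
finger_force: 0.0
```

```bash
python3 - <<'E'
from h import *
p,d=snap('side','s2'); q,_=snap('top','t2')
a=cv2.resize(p[120:290,200:340],(560,680))[:600]; b=cv2.resize(q[120:240,360:480],(240,240))
a[:240,-240:]=b
cv2.imwrite('pics/c2.png',a)
E
```

```text
(no output)
```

View pics/c2.png

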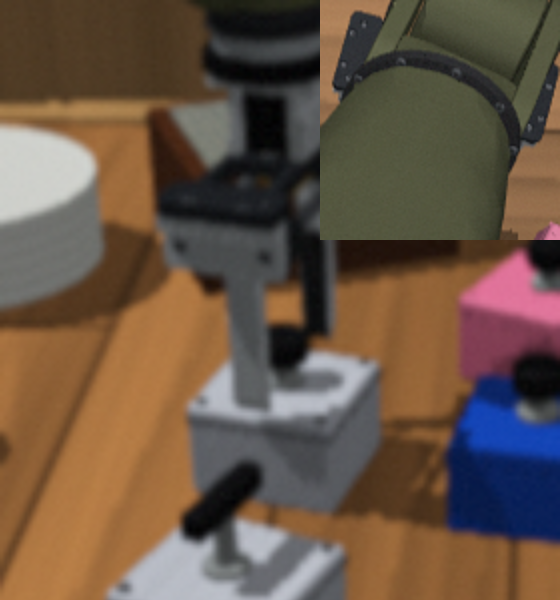

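The fingers straddle the knob: it sits at crop (287,345), with the near finger at (250,340) and the far one at (318,290), both clear of the box top. I'm closing gently first.

>>> step_arm --series '[0, 0, 0, 0, 0.5, 0, 0, 0, 0, 0.6, 0, 0, 0, 0, 0.8, 0, 0, 0, 0, 0.8, 0, 0, 0, 0, 0.8, 0, 0, 0, 0, 0.8, 0, 0, 0, 0, 0.8, 0, 0, 0, 0, 0.8]' --squeeze 12

```text
clock: 4.58
eef_pos: [547.1, -207.5, 92.4]
eef_rot: [-3.141, 0.0, 2.886]
wrist_force: [-0.5, -2.2, -0.7]
finger_gap: 31.2
finger_force: 12.0
```

>>> step_arm --series '[0, 0, 0, 0, 1, 0, 0, 0, 0, 1, 0, 0, 2, 0, 1, 0, 0, 2, 0, 1, 0, 0, 2, 0, 1, 0, 0, 2, 0, 1, 0, 0, 2, 0, 1]' --squeeze 40

```text
clock: 5.45
eef_pos: [547.2, -207.5, 102.9]
eef_rot: [-3.141, 0.0, 2.886]
wrist_force: [-1.3, -3.9, 0.1]
finger_gap: 30.6
finger_force: 40.0
```

>>> step_arm --series '[0, 0, 2, 0, 1, 0, 0, 2, 0, 1, 0, 0, 2, 0, 1, 0, 0, 1.5, 0, 1, 0, 0, 1, 0, 1, 0, 0, 0.5, 0, 1, 0, 0, 0, 0, 1]'

```text
clock: 6.32
eef_pos: [547.0, -207.5, 110.6]
eef_rot: [-3.142, -0.001, 2.886]
wrist_force: [2.0, -6.2, -9.1]
finger_gap: 30.1
finger_force: 40.0
```

```bash
python3 - <<'E'
from h import *
p,d=snap('side','s3')
cv2.imwrite('pics/c3.png',cv2.resize(p[180:240,240:310],(560,480)))
print(manip.read_state()['wrist_force'],manip.read_state()['eef_pos'])
E
```

```text
[ 2.0477783  -5.7924119  -8.29311084] [ 547.04602198 -207.48360677  110.64433905]
```

View pics/c3.png

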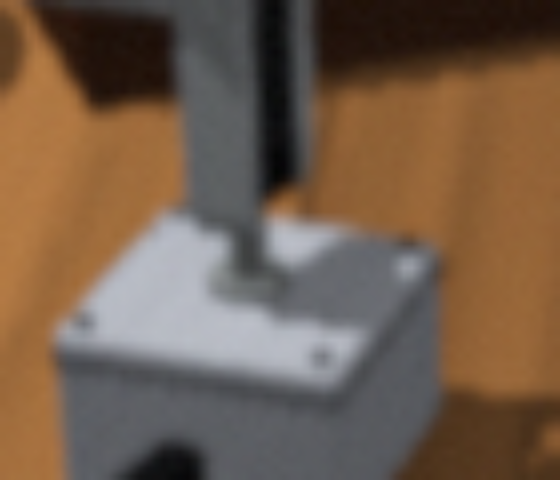

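The stem stands well out at crop (248,245), and a force of about 9 N points to the end stop. I'll pull slightly more to be sure.

>>> step_arm --series '[0, 0, 1, 0, 1, 0, 0, 1, 0, 1, 0, 0, 0, 0, 1]'

```text
clock: 6.75
eef_pos: [546.9, -207.4, 110.9]
eef_rot: [3.141, -0.002, 2.886]
wrist_force: [10.4, -9.8, -25.2]
finger_gap: 30.4
finger_force: 40.0
```

It's at a hard stop with no slip, so the switch is on. Now I'll push it back down.

>>> step_arm --series '[0, 0, -2, 0, 1, 0, 0, -2, 0, 1, 0, 0, -2, 0, 1, 0, 0, -2, 0, 1, 0, 0, -2, 0, 1, 0, 0, -2, 0, 1, 0, 0, -2, 0, 1, 0, 0, -2, 0, 1, 0, 0, -2, 0, 1, 0, 0, -2, 0, 1, 0, 0, -1, 0, 1, 0, 0, 0, 0, 1]'

```text
clock: 8.25
eef_pos: [547.1, -207.5, 92.4]
eef_rot: [-3.141, -0.0, 2.886]
wrist_force: [-0.9, -5.5, -0.9]
finger_gap: 30.6
finger_force: 40.0
```

>>> step_arm --series '[0, 0, -0.7, 0, 1, 0, 0, -0.7, 0, 1, 0, 0, 0, 0, 1]'

```text
clock: 8.62
eef_pos: [547.3, -207.5, 92.3]
eef_rot: [-3.141, 0.001, 2.886]
wrist_force: [-6.1, -2.5, 11.9]
finger_gap: 30.5
finger_force: 40.0
```

It's firmly on the bottom stop. I'll relax the push, open and rise.

>>> step_arm --series '[0, 0, 0.7, 0, 1, 0, 0, 0, 0, 0.3, 0, 0, 0, 0, 0, 0, 0, 0, 0, 0, 0, 0, 0, 0, 0, 0, 0, 0, 0, 0, 0, 0, 0, 0, 0, 0, 0, 10, 0, 0, 0, 0, 25, 0, 0, 0, 0, 40, 0, 0, 0, 0, 40, 0, 0, 0, 0, 30, 0, 0, 0, 0, 0, 0, 0]'

```text
clock: 10.25
eef_pos: [547.8, -207.7, 239.7]
eef_rot: [-3.141, 0.005, 2.886]
wrist_force: [-0.5, -0.3, -0.6]
finger_gap: 93.9
finger_force: 0.0
```

```bash
python3 - <<'E'
from h import *
p,d=snap('side','s4');W=world('side',d)
c=(slice(195,225),slice(255,290)); w=W[c].reshape(-1,3);t=(w[:,2]>75)&(w[:,2]<130)&(abs(w[:,0]-547)<25)&(abs(w[:,1]+207)<25);print(t.sum(),w[t].min(0),w[t].max(0),w[t].mean(0))
print(cv2.absdiff(p,cv2.imread('pics/side1.png'))[190:400,190:295].max(2).__gt__(40).sum())
cv2.imwrite('pics/c4.png',cv2.resize(p[140:290,200:340],(560,600)))
E
```

```text
139 [ 533.59585787 -219.81362189   77.01782138] [ 563.75470453 -190.66811382   96.98648708] [ 547.91846342 -200.88882436   89.47632027]
0
```

View pics/c4.png

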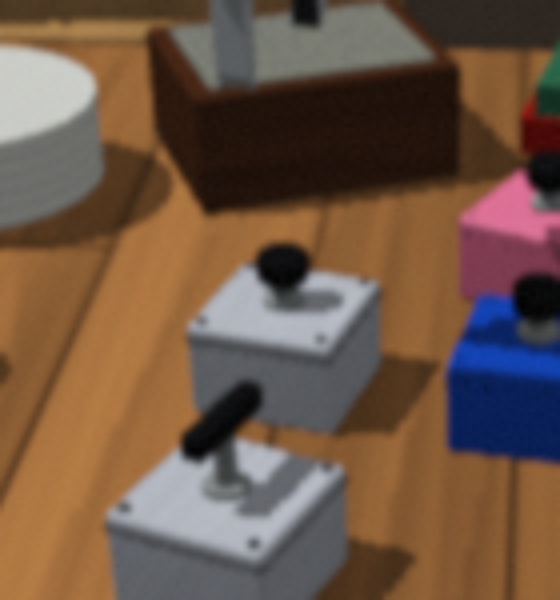

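The knob at crop (283,265) is back in, matching the first picture, and the gripper is clear above it. The T-handle hasn't moved.

```bash
python3 -c "
from cell import manip
print(manip.sign_off())"
```

```text
the job is handed in; nothing more can be done
None
```

The round knob was pulled up to its on stop, pushed back until fully in and let go, the T-handle and toggle were left alone, and the job was handed in after about 10 s of robot time.

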